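# Scrub out a cylinder bore

### The job

Take the brush that fits the bore from the rack and scrub out the leaning cylinder barrel: push the brush down until you feel the spring-loaded piston give by about half a centimetre, draw it up until about half of the bristle head shows above the mouth, then push it down to the piston once more; go gently and never drive the piston down by more than a centimetre. Then hang the brush back in the slot it came from, and do not disturb the other things on the bench.

Things in the scene. Friction and masses are not known exactly. Their poses are not given: they have to be found in the camera images.
- barrel: Bare aluminium air-cylinder barrel, front end cap off, fixed on a grey angle stand. Bore 54 mm across, wall 6, square dark steel collar 88 x 88 x 16 round the mouth, flush with it, bolt heads 6 high at its corners. Origin at bench level under the stand. The bore leans 0.45 rad (26 deg) from vertical; its mouth points up and to the body's -x side (roughly at the robot), its centre 160 mm above the bench.
- bore_mouth (a point): Centre of the barrel's open mouth, on the bore axis. Its z axis points outwards along the bore (up, leaning 0.45 rad to the barrel's -x side), y is level; depth in the bore is -z.
- piston (a joint): Travel in m of the piston, a flat steel disc that fills the bore: 0 at rest, grows as pushed down, hard stop 0.018. Its rest depth differs each time and must be felt: its face is 62 to 102 mm below the mouth. A spring carries it: it starts to give at about 2 N, then 0.45 N per mm (3 mm at 3.5 N, 10 mm at 6.5 N), and springs back.
- rack: Fixed blue steel rack, 330 mm wide along its y; comb plate 8 thick, top 190 above the bench. Origin at bench level under the middle hanging place. Three slots 16 wide at y = -100, 0, 100 mm, open towards -x (roughly at the robot): front edge x = -33, slot end x = 9, posts at the two ends. A brush hangs at x = 0, stem in the slot, flange on the plate; lift it a little and draw it out along -x.
- brush_grip (a point): Handle middle of the bore brush, the medium one of three brushes in the rack (its slot changes), whose head just fills the bore: soft black bristles 49 mm across on a hard core 36 across. z axis along the brush to the handle's end. Round wooden handle 24 across, 61 long; this point is 31 below its top end, 36 above the flange's underside, 166 from the tip. 0.08 to 0.17 kg, balance 20 below this point.
- brush_tip (a point): Lower end of the bore brush's head, on its axis, 166 mm below brush_grip, about 60 above the bench; z axis towards the handle. All three brushes are 197 mm long; from the tip up: head 60, stem 70 (8 across), steel flange 6 (34 across), handle 61.
- slim_brush_grip (a point): Handle middle of the slim brush, the same but for its head, 23 mm across: too thin for this bore (bystander).
- fat_brush_grip (a point): Handle middle of the fat brush, the same but for its head, 72 mm across with a hard core of 60: too thick for this bore (bystander).
- end_cap: square dark steel end cap 88 x 88 mm, 28 high, lying on the bench (bystander); origin at its underside
- wrench: steel spanner 190 long lying flat (bystander); origin at its underside
- screwdriver: screwdriver 200 long lying flat (bystander); origin at its underside
- oil_bottle: standing white bottle, 60 across, 150 high (bystander); origin at its underside
- piston_rod: steel rod 18 thick, 175 long, lying (bystander); origin at its underside
- parts_cup: open steel cup 80 across, 80 high (bystander); origin at its underside

How it is judged:
On the way, in this order (a step that is already met when the one before it is completed fails the run):
1. the bore brush is pushed down the bore until the piston gives by over 3 mm (x of brush_tip in the frame of bore_mouth between -0.015 and 0.015 m and y of brush_tip in the frame of bore_mouth between -0.015 and 0.015 m and z of brush_tip in the frame of bore_mouth below -0.06 m and value of joint piston above 0.003 m), for 0.1 s.
2. the brush is drawn up until a quarter or more of its head shows (tip less than 45 mm below the mouth, still lined up with the bore) (x of brush_tip in the frame of bore_mouth between -0.015 and 0.015 m and y of brush_tip in the frame of bore_mouth between -0.015 and 0.015 m and z of brush_tip in the frame of bore_mouth above -0.045 m), for 0.1 s.
3. it is pushed down to the piston again, which gives by over 3 mm (all of step 1), for 0.1 s.
At the end, for the whole second after the job is handed in: The bore brush hangs at rest in its own slot again, upright within 0.12 rad, its handle within 15 mm and its tip within 20 mm of where they were at the start, and the piston has sprung back (under 2 mm) (distance of brush_grip from where it was at the start of the episode below 0.015 m and distance of brush_tip from where it was at the start of the episode below 0.02 m and angle between brush_tip's own z axis and vertical below 0.12 rad and value of joint piston below 0.002 m); the robot touches nothing.
It fails at once if the piston is driven down by more than 12 mm (value of joint piston above 0.012 m).
It fails at once if another brush or thing on the bench is moved by more than 30 mm (distance of any of end_cap, wrench, screwdriver, oil_bottle, piston_rod, parts_cup, slim_brush_grip, fat_brush_grip from where it was at the start of the episode above 0.03 m).
It also fails if it takes over 67 s, if anything falls off the work surface, if the arm or the gripper's body presses on something with over 40 N, if the wrist force passes 120 N, or if a joint passes its speed limit or range.

### The arm

A 7-joint arm with a two-finger parallel gripper is mounted at the origin on the work surface. World frame = base frame: x ahead of the robot, y to its left, z up, the work surface at z = 0. Lengths are in m, angles in rad, forces in N, time in s.
With the tool pointing down it reaches from about 0.425 to 0.95 m from the base axis. Payload 4.7 kg.
Tool frame: the origin (TCP) lies between the finger pads; the fingertips stand 11 mm ahead of it and the grasp point (between the pads) lies 8 mm behind it; x points along the fingers, y is the direction in which the jaws open and shut, and the axes are right-handed (so a half turn about x gives the same grasp; the last joint's range is limited). The gripper opens to 87 mm and grips with 3 to 60 N. Pads are 19 mm wide; open, the fingers measure 117 mm over their backs; the gripper's body (75 mm by 190 mm) begins 51 mm behind the grasp point.
Start: joints at [1.197, 0.469, -0.049, 1.532, 0.024, 1.141, -0.082], TCP at [0.228, -0.635, 0.234] pointing down, gripper open.
Joint ranges: [-2.59, 2.59], [-0.33, 1.99], [-1.39, 1.29], [0.1, 2.45], [-1.04, 4.18], [0.21, 1.99], [-2.66, 2.66]. Speed limits (rad/s): [2.57, 2.57, 3.14, 3.14, 3.14, 3.14, 3.14].

### API

Orientations are given as a unit quaternion [w, x, y, z].
In Python, from bench import env gives the robot as it stands.
- The arm moves only by the tool servo_tool, never from a script. Its argument "moves" is a list of rows, each a list of 3 entries, a list of its own where there are three numbers: the closure, from 0 (fully open) to 1 (shut), then the shift along the tool's x, y, z in mm, then the turn, a rotation vector about the tool's x, y, z in degrees. A call has 1 to 20 rows; each row shifts and turns the pose as measured when the row begins, along the tool's axes as they then stand; what a row does not reach is not made up. A row lasts 1/10 s, in which the tool goes at most 50 mm and 8.59 degrees, less where a joint would pass 70% of its speed; a pose out of reach is approached as far as the arm can. A call with a gripper value outside its range is refused whole. The fingers move at their own pace and stop on an object; "grip_force" is the grip in N (left out, the last holds). Time passes only in rows, so rows that do not move let the fingers close. It gives the time, the measured TCP pose, the force and the opening at its end, in the units of the state.
- env.read_state(): the state, without advancing time (a new reading comes with each control period).
- env.camera(name): name is "scene" or "top" or "wrist"; returns a dict with "color" (420x560x3 uint8, blue, green, red), "range_z" (420x560 float32, m along the optical axis (not along the pixel's ray), 0 where there is no reading), "mtx" (3x3 intrinsics, pixels), "cam_to_world" (4x4, takes a point from camera to world coordinates). Camera axes: x right, y up, looking along -z (the intrinsics and any distortion apply to the point x, -y, -z); pixel columns grow to the right and rows downward; lengths in m; the calibration is good to about 2 mm. A picture is of the moment at which its call begins.
- env.sign_off(): hands the job in, once; it reports no verdict.
The state is a dict: "time_s": time; "joint_positions": joint angles; "dq": joint speeds; "joint_efforts": joint torques, N m; "eef_pos": TCP position; "tool_rot": TCP orientation; "contact_force": force on the tool from outside, world axes, zero at the start; "torque": the same for the moment, N m; "gripper_width": opening from 0.0 (shut) to 1.0 (fully open).
Only numpy, scipy, OpenCV 4.12 (cv2) and the standard library are available. Lean on these libraries where they do the work, as an engineer would, in place of code of your own. Each camera call takes 0.05 s, during which the arm holds its last target. There are 200 camera calls.

## Working session

There is one attempt and no reset: what is moved stays moved. The work goes in short steps, Python scripts to look and compute and a tool call to move; the robot and the scene stay as the last step left them, time stands still between calls to the robot, and variables do not carry over. Pictures are saved under pics/ and viewed, about 8 in all and at most 12, crops included, and the job is handed in when it is done.

Besides the shell and the picture viewer there is one more tool, called after "Call:" as name(argument=value, ...), one argument or row to a line, values as JSON. servo_tool: Moves the arm, as the interface text tells. Its arguments: {"type":"object","properties":{"moves":{"type":"array","items":{"type":"array"}},"grip_force":{"type":"number"}},"required":["moves"]}

```bash
mkdir -p pics; ls; cat > h.py <<'E'
import numpy as np, cv2, pickle
from scipy.spatial.transform import Rotation as R
from bench import env
def snap(n,f):
    c=env.camera(n); cv2.imwrite(f'pics/{f}.png',c['color']); pickle.dump(c,open(f'pics/{f}.pkl','wb')); return c
def load(f): return pickle.load(open(f'pics/{f}.pkl','rb'))
def cloud(c):
    K=c['mtx'];d=c['range_z'];v,u=np.mgrid[:d.shape[0],:d.shape[1]]
    p=np.stack([(u-K[0,2])/K[0,0]*d,-(v-K[1,2])/K[1,1]*d,-d],-1)
    T=c['cam_to_world'];w=p@T[:3,:3].T+T[:3,3];w[d<=0]=np.nan;return w
def tool():
    s=env.read_state();q=s['tool_rot'];return np.array(s['eef_pos']),R.from_quat([q[1],q[2],q[3],q[0]]),s
E
python3 - <<'E'
from h import *
a=snap('scene','s0');b=snap('top','t0')
print(a['mtx'],a['cam_to_world'],b['cam_to_world'])
p,r,s=tool();print(p,r.as_matrix(),s)
E
```

```text
pics
[[422.20902118   0.         285.57009432]
 [  0.         422.20902118 212.82257453]
 [  0.           0.           1.        ]] [[-0.65540015 -0.50168792  0.56458824  1.28985487]
 [ 0.75515888 -0.42178412  0.50182987  0.57151253]
 [-0.01362763  0.75525319  0.65529146  0.97975647]
 [ 0.          0.          0.          1.        ]] [[-2.05137902e-02  9.74383893e-01 -2.23953596e-01  2.54172826e-01]
 [-9.99789414e-01 -1.98674985e-02  5.13901027e-03 -4.94823945e-02]
 [ 5.57971117e-04  2.24011855e-01  9.74586260e-01  1.66791969e+00]
 [ 0.00000000e+00  0.00000000e+00  0.00000000e+00  1.00000000e+00]]
[ 0.22797269 -0.63476387  0.23258379] [[-6.65634250e-04  3.38033282e-01 -9.41133921e-01]
 [ 1.69002523e-03 -9.41132405e-01 -3.38033933e-01]
 [-9.99998350e-01 -1.81554704e-03  5.51651869e-05]] {'time_s': 0.1, 'joint_positions': array([ 1.19711553,  0.46937557, -0.04858752,  1.53359946,  0.02408545,
        1.14101894, -0.08227064]), 'dq': array([ 0.00050062, -0.00262439,  0.00169826, -0.00303342,  0.00112585,
        0.00091757, -0.00013914]), 'joint_efforts': array([ 7.34771820e-04, -5.09168494e+01, -8.11016955e-02, -2.36828202e+01,
       -6.15409948e-02,  3.44543369e-02,  2.74586114e-05]), 'eef_pos': array([ 0.22797269, -0.63476387,  0.23258379]), 'tool_rot': array([-0.12068256, -0.69649329, -0.12194062,  0.69675197]), 'contact_force': array([ 0.15813691, -0.27241562,  0.92249104]), 'torque': array([-0.0166178 , -0.01010864,  0.01919314]), 'gripper_width': 0.9986852913937515}
```

View pics/s0.png

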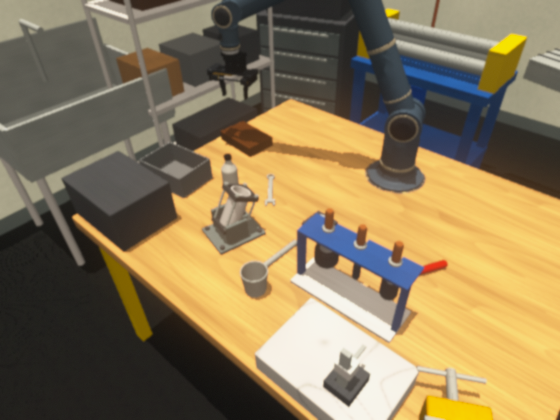

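View pics/t0.png

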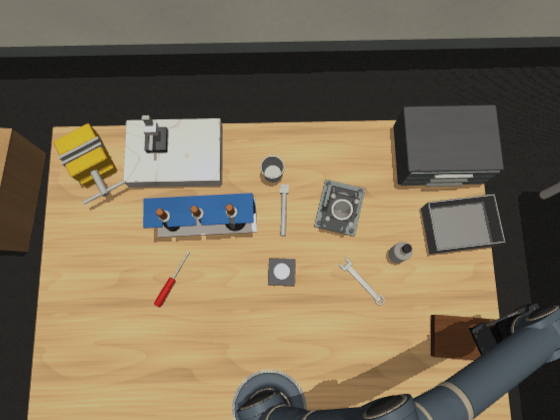

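The pictures show the rack with its brushes: fat at the low-y end, slim in the middle, and medium at the +y end (top view (163,215), scene (398,250)). The barrel mouth is at top (342,209).

```bash
python3 - <<'E'
from h import *
for f in ('t0','s0'):
    c=load(f);w=cloud(c);col=c['color'].astype(int)
    b=(col[...,0]>col[...,2]+50)&(abs(w[...,2]-.19)<.012)&(w[...,0]>.3)
    P=w[b]; print(f,'plate n',len(P),'z',np.median(P[:,2]))
    rc=cv2.minAreaRect((P[:,:2]*1000).astype(np.float32));print(rc,cv2.boxPoints(rc).round(0).tolist())
    h=(w[...,2]>.20)&(w[...,2]<.29)&(w[...,0]>.4)&(w[...,1]>-.05)&(w[...,1]<.5)
    n,l,st,ce=cv2.connectedComponentsWithStats(h.astype(np.uint8))
    for i in range(1,n):
        if st[i,4]>8:
            Q=w[l==i];print('h',ce[i].round(),st[i,4],Q.mean(0).round(4),'zmax',Q[:,2].max().round(3),'top',Q[Q[:,2]>Q[:,2].max()-.006].mean(0).round(4))
    # barrel: collar region
    m=(w[...,2]>.11)&(w[...,2]<.2)&(w[...,0]>.4)&(w[...,1]<-.05)&(w[...,1]>-.4)&(w[...,0]<.8)
    n,l,st,ce=cv2.connectedComponentsWithStats(m.astype(np.uint8))
    for i in range(1,n):
        if st[i,4]>30: Q=w[l==i];print('b',ce[i].round(),st[i],Q.mean(0).round(4),Q.min(0).round(3),Q.max(0).round(3))
im=[cv2.resize(load(f)['color'][y:y+100,x:x+130],None,fx=6,fy=6,interpolation=cv2.INTER_CUBIC)[:300*2] for f,y,x in(('t0',165,290),('s0',160,180))]
cv2.imwrite('pics/c1.png',im[0]);cv2.imwrite('pics/c2.png',im[1])
E
```

```text
t0 plate n 2662 z 0.1896550277589345
((589.7816162109375, 199.59759521484375), (92.25637817382812, 330.6689758300781), 1.6035008430480957) [[539.0, 364.0], [548.0, 33.0], [641.0, 36.0], [631.0, 366.0]]
h [146. 119.] 57 [0.8742 0.3585 0.218 ] zmax 0.231 top [0.8739 0.3576 0.2276]
h [230. 210.] 80 [0.5774 0.0974 0.2441] zmax 0.261 top [0.5817 0.0989 0.2575]
h [196. 211.] 91 [0.5749 0.1963 0.2415] zmax 0.261 top [0.5766 0.1996 0.2578]
h [162. 214.] 96 [0.5688 0.2958 0.2407] zmax 0.262 top [0.5708 0.2975 0.2578]
b [342. 209.] [325 191  35  36 631] [ 0.5919 -0.2375  0.1557] [ 0.54  -0.289  0.111] [ 0.659 -0.185  0.187]
s0 plate n 2598 z 0.19089372789749065
((595.7550048828125, 199.28421020507812), (90.60459899902344, 328.56964111328125), 1.6248466968536377) [[546.0, 362.0], [555.0, 34.0], [646.0, 36.0], [636.0, 365.0]]
h [329. 218.] 172 [0.5903 0.1022 0.2352] zmax 0.26 top [0.5865 0.0992 0.2571]
h [361. 234.] 190 [0.588  0.2025 0.2353] zmax 0.261 top [0.5836 0.1999 0.2574]
h [397. 251.] 205 [0.5821 0.3012 0.2354] zmax 0.261 top [0.5769 0.2992 0.2576]
h [345. 355.] 150 [0.8823 0.3603 0.2181] zmax 0.23 top [0.8803 0.3596 0.2257]
b [237. 197.] [218 181  41  36 795] [ 0.6114 -0.2332  0.148 ] [ 0.543 -0.292  0.11 ] [ 0.671 -0.184  0.186]
```

View pics/c1.png

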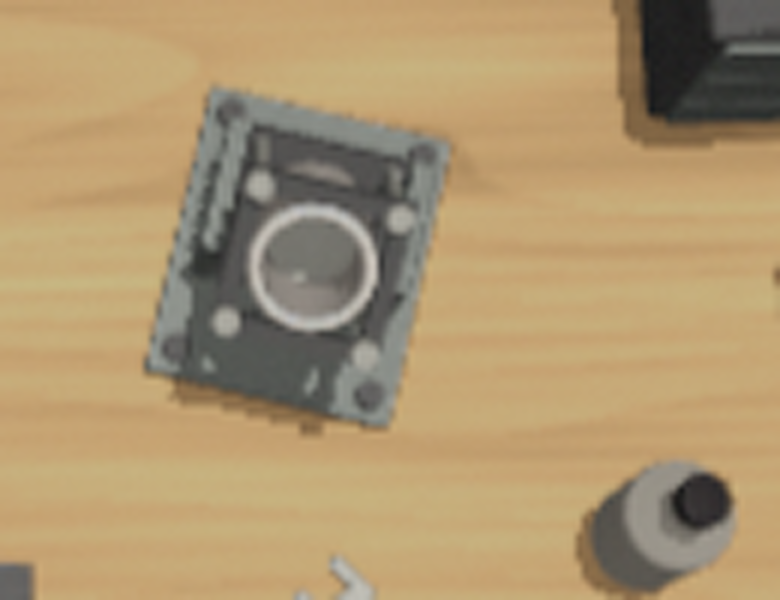

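```bash
cat >> h.py <<'E'
from scipy.linalg import fractional_matrix_power as fmp
def plan(pt,Rt,n):
    """n identical rows (shift mm, turn deg) to target pose"""
    p,r,_=tool();T=np.eye(4);T[:3,:3]=(r.inv()*Rt).as_matrix();T[:3,3]=r.inv().apply(np.array(pt)-p)
    S=np.real(fmp(T,1/n));print(n,'x',(S[:3,3]*1000).round(2).tolist(),R.from_matrix(S[:3,:3]).as_rotvec(degrees=True).round(3).tolist(),'total',(T[:3,3]*1000).round(1),R.from_matrix(T[:3,:3]).as_rotvec(degrees=True).round(2))
def down(az):
    a=np.deg2rad(az);c,s=np.cos(a),np.sin(a);return R.from_matrix(np.array([[0,c,s],[0,s,-c],[-1,0,0]]))
def ray(c,u,v,z):
    K=c['mtx'];T=c['cam_to_world'];d=T[:3,:3]@[(u-K[0,2])/K[0,0],-(v-K[1,2])/K[1,1],-1];o=T[:3,3];return o+d*(z-o[2])/d[2]
E
python3 - <<'E'
from h import *
p,r,s=tool();c=env.camera('wrist');T=c['cam_to_world']
print('cam in tool',r.inv().apply(T[:3,3]-p).round(4),(r.inv().as_matrix()@T[:3,:3]).round(3),c['mtx'][0,0])
print(ray(load('t0'),342.2,209.5,.16))
plan([.47,-.19,.40],down(-22),20)
E
```

```text
cam in tool [-0.1496  0.0005 -0.077 ] [[-0.001  0.273 -0.962]
 [ 1.    -0.    -0.001]
 [-0.    -0.962 -0.273]] 310.11250417392773
[ 0.58949476 -0.23783864  0.16      ]
20 x [-8.35, -8.41, -24.7] [-2.412, -0.002, 0.004] total [-166.8 -337.1 -378.1] [-4.824e+01 -3.000e-02  8.000e-02]
```

View pics/c2.png

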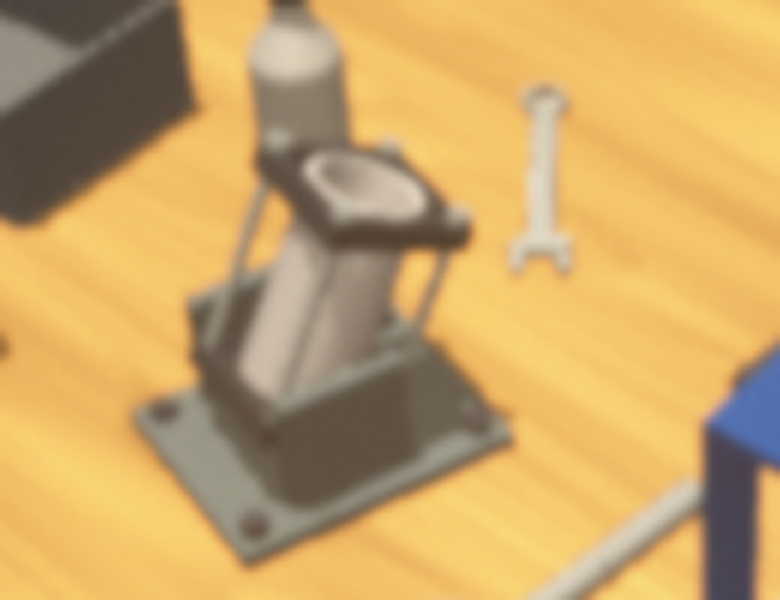

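The scene crop shows the mouth centre at (363,186), full-frame pixel (240.5,191). The barrel leans towards the robot.

Call:
servo_tool(
  moves=[
    [0.3,[-8.5,-8.5,-25],[-2.4,0,0]],
    [0.3,[-8.5,-8.5,-25],[-2.4,0,0]],
    [0.3,[-8.5,-8.5,-25],[-2.4,0,0]],
    [0.3,[-8.5,-8.5,-25],[-2.4,0,0]],
    [0.3,[-8.5,-8.5,-25],[-2.4,0,0]],
    [0.3,[-8.5,-8.5,-25],[-2.4,0,0]],
    [0.3,[-8.5,-8.5,-25],[-2.4,0,0]],
    [0.3,[-8.5,-8.5,-25],[-2.4,0,0]],
    [0.3,[-8.5,-8.5,-25],[-2.4,0,0]],
    [0.3,[-8.5,-8.5,-25],[-2.4,0,0]],
    [0.3,[-8.5,-8.5,-25],[-2.4,0,0]],
    [0.3,[-8.5,-8.5,-25],[-2.4,0,0]],
    [0.3,[-8.5,-8.5,-25],[-2.4,0,0]],
    [0.3,[-8.5,-8.5,-25],[-2.4,0,0]],
    [0.3,[-8.5,-8.5,-25],[-2.4,0,0]],
    [0.3,[-8.5,-8.5,-25],[-2.4,0,0]],
    [0.3,[-8.5,-8.5,-25],[-2.4,0,0]],
    [0.3,[-8.5,-8.5,-25],[-2.4,0,0]],
    [0.3,[-8.5,-8.5,-25],[-2.4,0,0]],
    [0.3,[0,0,0],[0,0,0]],
  ],
)

```text
time_s: 2.15
eef_pos: [0.4758, -0.1629, 0.4098]
tool_rot: [0.404, 0.581, 0.405, -0.579]
contact_force: [-0.3, -0.4, -0.3]
gripper_width: 0.698
```

```bash
python3 - <<'E'
from h import *
print(ray(load('s0'),240.5,191,.16))
p,r,s=tool();print(p,r.as_matrix().round(3),s['contact_force'])
c=snap('wrist','w1')
cv2.imwrite('pics/w1.png',cv2.resize(c['color'],None,fx=1.4,fy=1.4))
# collar plane fit for all three views
for f in('t0','s0','w1'):
    w=cloud(load(f));m=(np.linalg.norm(w-[.59,-.236,.16],axis=-1)<.055)&(w[...,2]>.13)
    P=w[m];best=0
    rng=np.random.default_rng(0)
    for k in range(800):
        a,b,d=P[rng.choice(len(P),3,False)];n=np.cross(b-a,d-a);L=np.linalg.norm(n)
        if L<1e-6: continue
        n/=L; q=abs((P-a)@n)<.0015
        if q.sum()>best: best=q.sum();Q=P[q]
    o=Q.mean(0);n=np.linalg.svd(Q-o)[2][2];n*=np.sign(n[2])
    print(f,len(P),best,'lean',np.arccos(n[2]),'az',np.rad2deg(np.arctan2(n[1],n[0])),'plane z at mouth xy', o[2]-((np.array([.59,-.236])-o[:2])@n[:2])/n[2])
plan([.52,.27,.42],down(27),20)
E
```

```text
[ 0.59576091 -0.23416648  0.16      ]
[ 0.47579807 -0.16289364  0.40979769] [[ 0.001  0.939 -0.345]
 [ 0.002 -0.345 -0.939]
 [-1.     0.001 -0.003]] [-0.26416876 -0.37446776 -0.26824705]
t0 552 161 lean 0.4540931551044103 az 169.42524127115382 plane z at mouth xy 0.16025146122842782
s0 512 146 lean 0.433779972607859 az 166.4322081632064 plane z at mouth xy 0.15878265440783176
w1 3123 1959 lean 0.4471320868303019 az 165.14328984343246 plane z at mouth xy 0.15582411333806384
20 x [-0.53, 3.13, -22.29] [-2.369, -0.004, -0.001] total [ -10.3 -109.7 -423.5] [-4.739e+01 -8.000e-02 -2.000e-02]
```

View pics/w1.png

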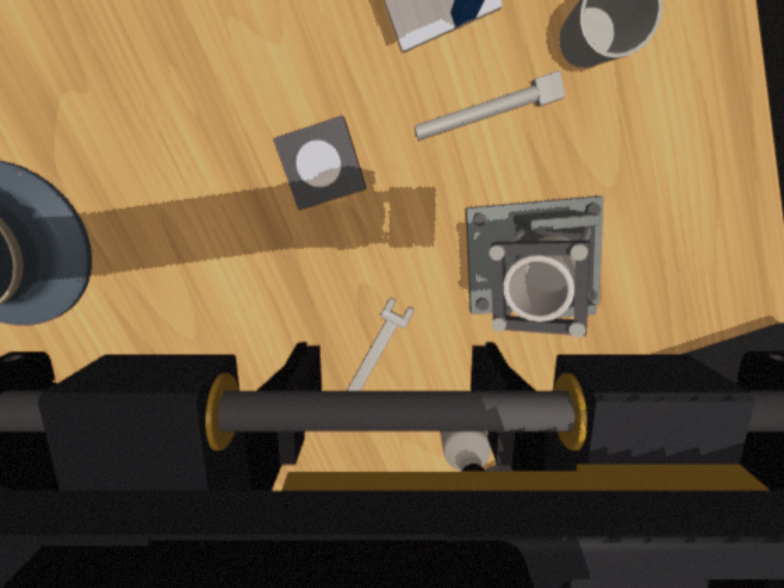

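The wrist view shows the ring centre at about (539,289), which is (385,206.4) unscaled. Moving to look at the rack.

Call:
servo_tool(
  moves=[
    [0.3,[-0.5,3,-22.5],[-2.4,0,0]],
    [0.3,[-0.5,3,-22.5],[-2.4,0,0]],
    [0.3,[-0.5,3,-22.5],[-2.4,0,0]],
    [0.3,[-0.5,3,-22.5],[-2.4,0,0]],
    [0.3,[-0.5,3,-22.5],[-2.4,0,0]],
    [0.3,[-0.5,3,-22.5],[-2.4,0,0]],
    [0.3,[-0.5,3,-22.5],[-2.4,0,0]],
    [0.3,[-0.5,3,-22.5],[-2.4,0,0]],
    [0.3,[-0.5,3,-22.5],[-2.4,0,0]],
    [0.3,[-0.5,3,-22.5],[-2.4,0,0]],
    [0.3,[-0.5,3,-22.5],[-2.4,0,0]],
    [0.3,[-0.5,3,-22.5],[-2.4,0,0]],
    [0.3,[-0.5,3,-22.5],[-2.4,0,0]],
    [0.3,[-0.5,3,-22.5],[-2.4,0,0]],
    [0.3,[-0.5,3,-22.5],[-2.4,0,0]],
    [0.3,[-0.5,3,-22.5],[-2.4,0,0]],
    [0.3,[-0.5,3,-22.5],[-2.4,0,0]],
    [0.3,[-0.5,3,-22.5],[-2.4,0,0]],
    [0.3,[-0.5,3,-22.5],[-2.4,0,0]],
    [0.3,[0,0,0],[0,0,0]],
  ],
)

```text
time_s: 4.2
eef_pos: [0.5128, 0.2836, 0.4135]
tool_rot: [0.604, 0.359, 0.613, -0.361]
contact_force: [-0.1, 0.5, -0.2]
gripper_width: 0.698
```

```bash
python3 - <<'E'
from h import *
print('mouth w1',ray(load('w1'),385,206.4,.16))
p,r,s=tool();print(p,s['joint_positions'].round(2),s['contact_force'])
c=snap('wrist','w2');w=cloud(c)
cv2.imwrite('pics/w2.png',cv2.resize(c['color'],None,fx=1.4,fy=1.4))
h=(w[...,2]>.20)&(w[...,2]<.29)&(w[...,0]>.45)&(w[...,0]<.7)&(w[...,1]>.05)&(w[...,1]<.4)
n,l,st,ce=cv2.connectedComponentsWithStats(h.astype(np.uint8))
for i in range(1,n):
    if st[i,4]>8:
        Q=w[l==i];t=Q[Q[:,2]>.254];print('h',ce[i].round(),st[i,4],'top',len(t),t.mean(0).round(4))
b=(c['color'][...,0].astype(int)>c['color'][...,2]+50)&(abs(w[...,2]-.19)<.012)&(w[...,0]>.3)
P=w[b];rc=cv2.minAreaRect((P[:,:2]*1000).astype(np.float32));print(np.median(P[:,2]),rc,cv2.boxPoints(rc).round(0).tolist())
E
```

```text
mouth w1 [ 0.59643791 -0.23672718  0.16      ]
[0.51280535 0.28359838 0.41345999] [ 0.04  0.32 -0.82  1.44  0.22  1.49 -0.28] [-0.14689442  0.5099927  -0.16618186]
h [340. 212.] 610 top 245 [0.5775 0.2999 0.2555]
h [300. 273.] 207 top 0 [nan nan nan]
h [265. 332.] 140 top 0 [nan nan nan]
0.18860675987822795 ((594.870361328125, 216.31561279296875), (91.02601623535156, 294.9801940917969), 1.812273383140564) [[545.0, 362.0], [554.0, 67.0], [645.0, 70.0], [636.0, 365.0]]<stdin>:10: RuntimeWarning: Mean of empty slice.
  ret = um.true_divide(
```

View pics/w2.png

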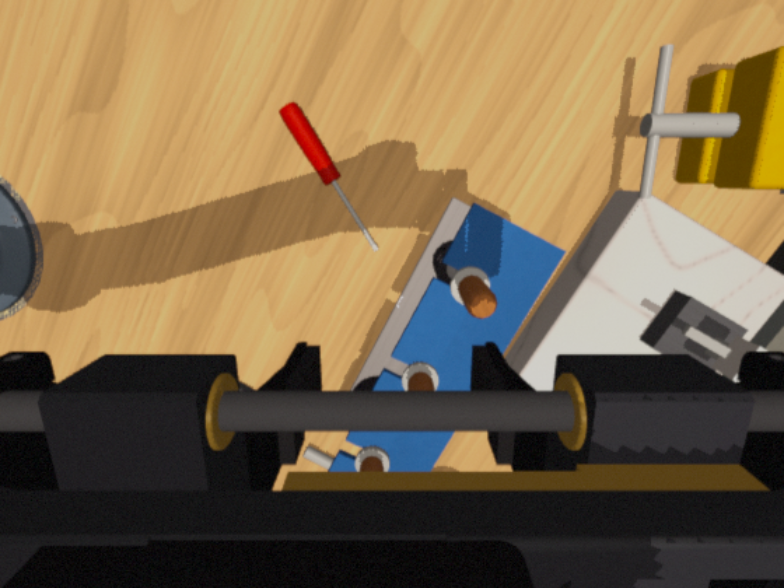

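The wrist view shows the medium brush's handle top at (478,302), and its depth fix agrees with the scene camera. Planning the approach.

```bash
python3 - <<'E'
from h import *
plan([.5773,.2998,.290],down(27),5)
E
```

```text
5 x [24.56, 13.05, 2.86] [0.311, -0.1, 0.116] total [122.5  65.6  15.4] [ 1.55 -0.5   0.58]
```

Call:
servo_tool(
  moves=[
    [0.3,[24.5,13,3],[0.3,-0.1,0.1]],
    [0.3,[24.5,13,3],[0.3,-0.1,0.1]],
    [0.3,[24.5,13,3],[0.3,-0.1,0.1]],
    [0.3,[24.5,13,3],[0.3,-0.1,0.1]],
    [0.3,[24.5,13,3],[0.3,-0.1,0.1]],
    [0.3,[0,0,0],[0,0,0]],
  ],
)

```text
time_s: 4.85
eef_pos: [0.5844, 0.2938, 0.286]
tool_rot: [0.603, 0.371, 0.599, -0.374]
contact_force: [-0.2, -1.7, -0.2]
gripper_width: 0.698
```

```bash
python3 - <<'E'
from h import *
p,r,s=tool();print(p,s['contact_force'])
plan([.5773,.2998,.220],down(27),5)
c=snap('wrist','w3')
cv2.imwrite('pics/w3.png',cv2.resize(c['color'],None,fx=1.4,fy=1.4))
E
```

```text
[0.58437708 0.29381681 0.28595574] [-0.20958035 -1.70633952 -0.23078319]
5 x [13.18, -0.73, -1.76] [-0.111, 0.081, 0.002] total [65.9 -3.7 -9. ] [-0.55  0.41  0.01]
```

View pics/w3.png

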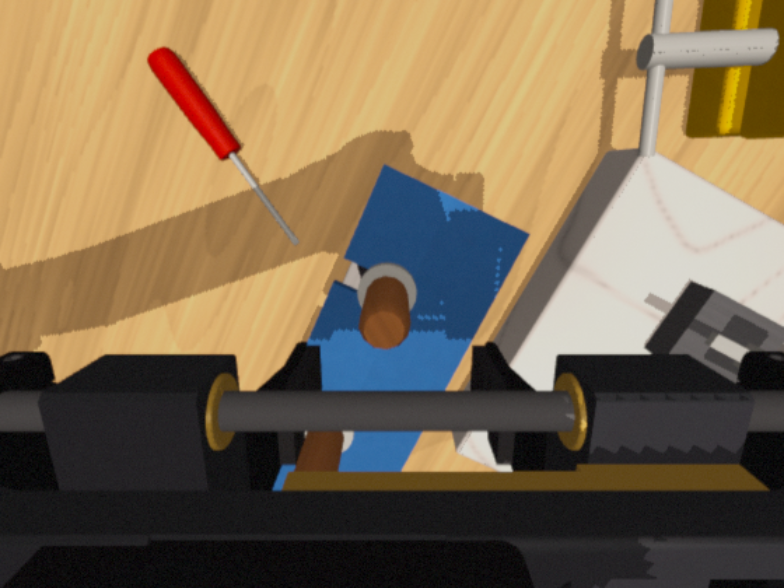

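The view shows the handle top at (385,330), between the fingers and about 3 mm off jaw centre. I shift sideways, descend and close.

Call:
servo_tool(
  moves=[
    [0.3,[0,-3.5,-9],[-0.5,0.4,0]],
    [0.3,[0,0,0],[0,0,0]],
    [0.3,[16.5,0,0],[0,0,0]],
    [0.3,[16.5,0,0],[0,0,0]],
    [0.3,[16.5,0,0],[0,0,0]],
    [0.3,[16.5,0,0],[0,0,0]],
    [0.3,[0,0,0],[0,0,0]],
  ],
)

```text
time_s: 5.6
eef_pos: [0.5763, 0.303, 0.2258]
tool_rot: [0.606, 0.373, 0.6, -0.365]
contact_force: [-1.0, -0.0, -0.2]
gripper_width: 0.697
```

```bash
python3 - <<'E'
from h import *
p,r,s=tool();print(p,s['contact_force'],r.as_matrix()[:,0])
plan([.5773,.2998,.220],down(27),1)
E
```

```text
[0.57627026 0.3030139  0.22578056] [-0.95079012 -0.03208376 -0.18186103] [ 0.01221914  0.00564761 -0.99990939]
1 x [5.77, -0.62, 3.33] [0.071, 0.03, -0.771] total [ 5.8 -0.6  3.3] [ 0.07  0.03 -0.77]
```

Call:
servo_tool(
  moves=[
    [0.3,[5.5,-0.5,3.2],[0,0,-0.8]],
    [0.3,[0,0,0],[0,0,0]],
    [0.6,[0,0,0],[0,0,0]],
    [0.75,[0,0,0],[0,0,0]],
    [1,[0,0,0],[0,0,0]],
    [1,[0,0,0],[0,0,0]],
    [1,[0,0,0],[0,0,0]],
  ],
  grip_force=8,
)

```text
time_s: 6.3
eef_pos: [0.5784, 0.3008, 0.2235]
tool_rot: [0.604, 0.37, 0.602, -0.368]
contact_force: [-0.7, -0.8, 1.4]
gripper_width: 0.33
```

Call:
servo_tool(
  moves=[
    [1,[0,0,0],[0,0,0]],
    [1,[0,0,0],[0,0,0]],
    [1,[0,0,0],[0,0,0]],
  ],
  grip_force=35,
)

```text
time_s: 6.6
eef_pos: [0.5782, 0.3008, 0.2235]
tool_rot: [0.604, 0.37, 0.602, -0.368]
contact_force: [-0.6, -0.1, -0.4]
gripper_width: 0.267
```

```bash
python3 - <<'E'
from h import *
p,r,s=tool();print(p,s['contact_force'],s['torque'],s['joint_positions'].round(2));np.savez('grasp.npz',p=p,m=r.as_matrix())
print(r.as_matrix().round(4).tolist(), s['gripper_width'])
# slot-out direction in tool
print('out -x in tool',r.inv().apply([-np.cos(.032),-np.sin(.032),0]).round(3), 'up',r.inv().apply([0,0,1]).round(3))
E
```

```text
[0.5782091  0.30083543 0.22353308] [-0.61259482 -0.12131476 -0.4282599 ] [-0.0639175  -0.09934951 -0.03088717] [-0.04  0.54 -0.74  1.58  0.39  1.17 -0.39]
[[0.0039, 0.8904, 0.4552], [0.0013, 0.4552, -0.8904], [-1.0, 0.004, 0.0006]] 0.26662448375710124
out -x in tool [-0.004 -0.904 -0.427] up [-1.     0.004  0.001]
```

Call:
servo_tool(
  moves=[
    [1,[-8,0,0],[0,0,0]],
    [1,[-8,0,0],[0,0,0]],
    [1,[0,0,0],[0,0,0]],
    [1,[0,-13.5,-6.5],[0,0,0]],
    [1,[0,-13.5,-6.5],[0,0,0]],
    [1,[0,-13.5,-6.5],[0,0,0]],
    [1,[0,-13.5,-6.5],[0,0,0]],
    [1,[0,-13.5,-6.5],[0,0,0]],
    [1,[0,-13.5,-6.5],[0,0,0]],
    [1,[0,0,0],[0,0,0]],
  ],
)

```text
time_s: 7.6
eef_pos: [0.4858, 0.2989, 0.2417]
tool_rot: [0.604, 0.371, 0.602, -0.367]
contact_force: [-0.3, 0.7, -0.1]
gripper_width: 0.267
```

```bash
cat >> h.py <<'E'
M=np.array([.596,-.2358,.16]);AZ=np.deg2rad(165.2)
A=np.array([np.sin(.45)*np.cos(AZ),np.sin(.45)*np.sin(AZ),np.cos(.45)])
yb=np.array([np.sin(AZ),-np.cos(AZ),0]);xb=np.cross(yb,A)   # barrel axes in world
L=.1635
def lean():
    y=-np.cross(np.cross(A,[0,0,1]),A);y=y if y[0]>0 else -y;y/=np.linalg.norm(y);return R.from_matrix(np.c_[-A,y,np.cross(-A,y)])
def tip():
    p,r,s=tool();t=p+L*r.as_matrix()[:,0]-M;f=s['contact_force']
    print('t',s['time_s'],'tip in mouth mm',(np.array([t@xb,t@yb,t@A])*1000).round(1),'F axial',round(float(f@A),2),'lat',round(float(f@xb),2),round(float(f@yb),2),'axis err deg',np.rad2deg(np.arccos(min(1,-r.as_matrix()[:,0]@A))).round(2))
def goto_tip(z,n=1): plan(M+A*(z/1000+L),lean(),n)
E
python3 - <<'E'
from h import *
p,r,s=tool();print(p,s['contact_force'],s['gripper_width'])
c=snap('scene','s1');cv2.imwrite('pics/s1c.png',cv2.resize(c['color'][150:350,270:470],None,fx=3,fy=3))
print(lean().as_matrix().round(3))
plan([p[0]-.02,p[1]-.03,.40],r,6)
E
```

```text
[0.4857827  0.29891769 0.2416539 ] [-0.29732596  0.68015457 -0.12022058] 0.26710629921647666
[[ 0.421  0.871 -0.255]
 [-0.111 -0.23  -0.967]
 [-0.9    0.435  0.   ]]
6 x [-26.42, -5.24, 2.82] [-0.012, 0.001, -0.01] total [-158.5  -31.3   16.9] [-0.07  0.01 -0.06]
```

View pics/s1c.png

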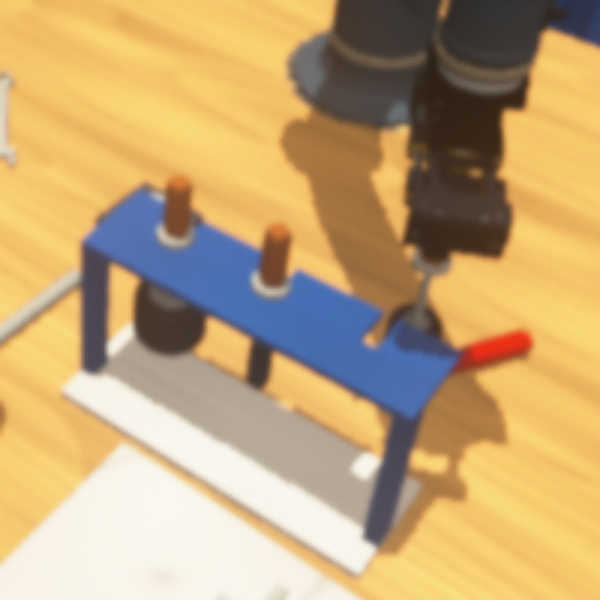

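The scene crop shows the brush drawn clear of the slot in the gripper (425,290), with the other two brushes undisturbed. Lifting next.

Call:
servo_tool(
  moves=[
    [1,[-26,0,0],[0,0,0]],
    [1,[-26,0,0],[0,0,0]],
    [1,[-26,0,0],[0,0,0]],
    [1,[-26,0,0],[0,0,0]],
    [1,[-26,0,0],[0,0,0]],
    [1,[-26,0,0],[0,0,0]],
    [1,[0,0,0],[0,0,0]],
  ],
)

```text
time_s: 8.35
eef_pos: [0.4936, 0.296, 0.4038]
tool_rot: [0.603, 0.375, 0.6, -0.369]
contact_force: [0.2, -0.1, -0.4]
gripper_width: 0.267
```

```bash
python3 - <<'E'
from h import *
p,r,s=tool();print(p,s['joint_positions'].round(2))
plan([.5,-.20,.42],down(-14.8),20)
E
```

```text
[0.49355459 0.29595533 0.40378613] [ 0.03  0.3  -0.83  1.49  0.22  1.44 -0.35]
20 x [-0.84, -2.72, 25.2] [2.068, -0.011, -0.029] total [ -18.5 -215.9  446.5] [41.37 -0.22 -0.58]
```

Call:
servo_tool(
  moves=[
    [1,[-0.8,-2.7,25],[2.1,0,0]],
    [1,[-0.8,-2.7,25],[2.1,0,0]],
    [1,[-0.8,-2.7,25],[2.1,0,0]],
    [1,[-0.8,-2.7,25],[2.1,0,0]],
    [1,[-0.8,-2.7,25],[2.1,0,0]],
    [1,[-0.8,-2.7,25],[2.1,0,0]],
    [1,[-0.8,-2.7,25],[2.1,0,0]],
    [1,[-0.8,-2.7,25],[2.1,0,0]],
    [1,[-0.8,-2.7,25],[2.1,0,0]],
    [1,[-0.8,-2.7,25],[2.1,0,0]],
    [1,[-0.8,-2.7,25],[2.1,0,0]],
    [1,[-0.8,-2.7,25],[2.1,0,0]],
    [1,[-0.8,-2.7,25],[2.1,0,0]],
    [1,[-0.8,-2.7,25],[2.1,0,0]],
    [1,[-0.8,-2.7,25],[2.1,0,0]],
    [1,[-0.8,-2.7,25],[2.1,0,0]],
    [1,[-0.8,-2.7,25],[2.1,0,0]],
    [1,[-0.8,-2.7,25],[2.1,0,0]],
    [1,[-0.8,-2.7,25],[2.1,0,0]],
    [1,[0,0,0],[0,0,0]],
  ],
)

```text
time_s: 10.35
eef_pos: [0.5031, -0.2038, 0.3948]
tool_rot: [-0.422, -0.561, -0.431, 0.566]
contact_force: [-0.6, 0.1, -1.1]
gripper_width: 0.265
```

```bash
python3 - <<'E'
from h import *
p,r,s=tool();print(p,s['joint_positions'].round(2))
goto_tip(50,10)
E
```

```text
[ 0.50310387 -0.20381014  0.39478484] [ 0.7   0.19 -0.46  1.58  0.08  1.41 -0.05]
10 x [4.31, -0.32, 0.72] [-0.096, 0.011, 2.66] total [42.4  5.8  7.2] [-0.96  0.11 26.6 ]
```

Call:
servo_tool(
  moves=[
    [1,[4.3,-0.3,0.7],[-0.1,0,2.7]],
    [1,[4.3,-0.3,0.7],[-0.1,0,2.7]],
    [1,[4.3,-0.3,0.7],[-0.1,0,2.7]],
    [1,[4.3,-0.3,0.7],[-0.1,0,2.7]],
    [1,[4.3,-0.3,0.7],[-0.1,0,2.7]],
    [1,[4.3,-0.3,0.7],[-0.1,0,2.7]],
    [1,[4.3,-0.3,0.7],[-0.1,0,2.7]],
    [1,[4.3,-0.3,0.7],[-0.1,0,2.7]],
    [1,[4.3,-0.3,0.7],[-0.1,0,2.7]],
    [1,[4.3,-0.3,0.7],[-0.1,0,2.7]],
    [1,[0,0,0],[0,0,0]],
  ],
)

```text
time_s: 11.45
eef_pos: [0.5077, -0.2083, 0.3395]
tool_rot: [0.549, 0.644, 0.296, -0.444]
contact_force: [0.4, 0.7, 0.6]
gripper_width: 0.269
```

```bash
python3 - <<'E'
from h import *
tip();goto_tip(15,1)
E
```

```text
t 11.45 tip in mouth mm [-3.5  5.1 38.4] F axial 0.4 lat 0.44 0.78 axis err deg 0.7
1 x [23.38, 4.88, 4.25] [0.378, -0.374, -0.587] total [23.4  4.9  4.3] [ 0.38 -0.37 -0.59]
```

Call:
servo_tool(
  moves=[
    [1,[8,5,4.3],[0.4,-0.4,-0.6]],
    [1,[8,0,0],[0,0,0]],
    [1,[7,0,0],[0,0,0]],
    [1,[0,0,0],[0,0,0]],
  ],
)

```text
time_s: 11.85
eef_pos: [0.5219, -0.2147, 0.3192]
tool_rot: [0.545, 0.642, 0.298, -0.45]
contact_force: [-0.2, -0.0, -0.8]
gripper_width: 0.268
```

```bash
python3 - <<'E'
from h import *
tip();goto_tip(10,1)
c=snap('wrist','w4');d=snap('scene','s4')
a=cv2.resize(c['color'][60:330,150:450],(400,360));b=cv2.resize(d['color'][150:270,160:293],(400,360),interpolation=cv2.INTER_CUBIC)
cv2.imwrite('pics/w4.png',np.hstack([a,b]))
E
```

```text
t 11.85 tip in mouth mm [-0.8  1.7 13.3] F axial -0.63 lat -0.52 -0.09 axis err deg 0.26
1 x [3.3, 0.1, 1.49] [0.095, -0.089, 0.244] total [3.3 0.1 1.5] [ 0.09 -0.09  0.24]
```

View pics/w4.png

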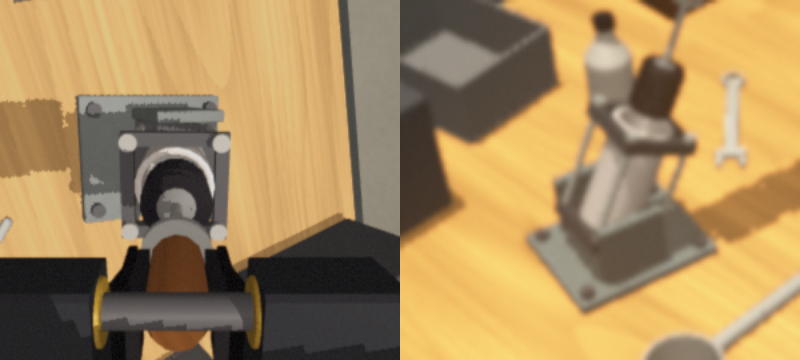

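The crops show the head centred on the ring (wrist (177,190), scene (642,110)). Inserting.

Call:
servo_tool(
  moves=[
    [1,[5,0,1.5],[0,0,0.2]],
    [1,[5,0,0],[0,0,0]],
    [1,[5,0,0],[0,0,0]],
    [1,[5,0,0],[0,0,0]],
    [1,[5,0,0],[0,0,0]],
    [1,[5,0,0],[0,0,0]],
  ],
)

```text
time_s: 12.55
eef_pos: [0.5354, -0.2202, 0.2924]
tool_rot: [0.547, 0.642, 0.295, -0.449]
contact_force: [-0.7, -0.3, -1.7]
gripper_width: 0.266
```

```bash
python3 - <<'E'
from h import *
tip();goto_tip(-35,1)
E
```

```text
t 12.55 tip in mouth mm [  1.8  -0.4 -17.1] F axial -1.3 lat -1.27 -0.5 axis err deg 0.19
1 x [17.92, -1.3, -0.43] [0.091, -0.002, -0.188] total [17.9 -1.3 -0.4] [ 0.09 -0.   -0.19]
```

Call:
servo_tool(
  moves=[
    [1,[5,-1.3,-0.4],[0,0,-0.2]],
    [1,[5,0,0],[0,0,0]],
    [1,[5,0,0],[0,0,0]],
    [1,[5,0,0],[0,0,0]],
    [1,[5,0,0],[0,0,0]],
    [1,[5,0,0],[0,0,0]],
    [1,[0,0,0],[0,0,0]],
  ],
)

```text
time_s: 13.25
eef_pos: [0.548, -0.223, 0.2611]
tool_rot: [0.545, 0.642, 0.297, -0.45]
contact_force: [-0.9, 1.7, -0.7]
gripper_width: 0.268
```

```bash
python3 - <<'E'
from h import *
tip();goto_tip(-58,1)
E
```

```text
t 13.25 tip in mouth mm [ -1.2   0.2 -50.9] F axial -0.08 lat -1.47 1.37 axis err deg 0.14
1 x [7.14, 0.81, 0.12] [0.082, -0.043, 0.129] total [7.1 0.8 0.1] [ 0.08 -0.04  0.13]
```

```bash
python3 - <<'E'
from h import *
for f in('t0','w1'):
    w=cloud(load(f));q=w-M;z=q@A;rr=np.linalg.norm(q-z[...,None]*A,axis=-1)
    m=(rr<.025)&(z<-.02)&(z>-.13);print(f,m.sum(),np.sort(z[m]*1000)[:60:2].round(1)); print(np.histogram(z[m&(rr<.02)]*1000,bins=np.arange(-125,-15,5)))
E
```

```text
t0 89 [-110.8  -91.3  -88.2  -87.6  -86.7  -85.6  -85.5  -84.9  -84.6  -84.3
  -84.2  -83.4  -83.4  -83.3  -83.1  -82.7  -82.1  -81.9  -81.3  -81.1
  -80.6  -80.4  -80.2  -80.1  -80.   -79.7  -79.6  -79.4  -79.3  -79.3]
(array([ 0,  0,  0,  0,  0,  0,  0,  8, 21, 31,  5,  0,  0,  0,  0,  0,  0,
        0,  0,  0,  0]), array([-125, -120, -115, -110, -105, -100,  -95,  -90,  -85,  -80,  -75,
        -70,  -65,  -60,  -55,  -50,  -45,  -40,  -35,  -30,  -25,  -20]))
w1 424 [-87.5 -86.9 -86.4 -86.3 -86.2 -86.2 -86.  -86.  -86.  -85.9 -85.9 -85.8
 -85.8 -85.7 -85.7 -85.7 -85.7 -85.7 -85.6 -85.6 -85.6 -85.6 -85.5 -85.5
 -85.5 -85.5 -85.4 -85.4 -85.4 -85.4]
(array([  0,   0,   0,   0,   0,   0,   0,  68, 229,   0,   0,   0,   0,
         0,   0,   0,   0,   0,   0,   0,   0]), array([-125, -120, -115, -110, -105, -100,  -95,  -90,  -85,  -80,  -75,
        -70,  -65,  -60,  -55,  -50,  -45,  -40,  -35,  -30,  -25,  -20]))
```

Call:
servo_tool(
  moves=[
    [1,[4,0.8,0],[0,0,0.1]],
    [1,[3,0,0],[0,0,0]],
    [1,[0,0,0],[0,0,0]],
  ],
)

```text
time_s: 13.55
eef_pos: [0.5521, -0.224, 0.2549]
tool_rot: [0.546, 0.642, 0.296, -0.449]
contact_force: [-0.4, 0.9, -0.7]
gripper_width: 0.265
```

```bash
python3 - <<'E'
from h import *
tip();goto_tip(-63,1)
E
```

```text
t 13.55 tip in mouth mm [  0.4   0.3 -58.3] F axial -0.39 lat -0.87 0.81 axis err deg 0.04
1 x [4.69, -0.34, 0.15] [0.087, -0.039, -0.009] total [ 4.7 -0.3  0.2] [ 0.09 -0.04 -0.01]
```

The cameras put the piston face about 80–84 mm below the mouth. I approach it and then feel for it.

Call:
servo_tool(
  moves=[
    [1,[4,-0.3,0],[0,0,0]],
    [1,[4,0,0],[0,0,0]],
    [1,[4,0,0],[0,0,0]],
    [1,[0,0,0],[0,0,0]],
    [1,[0,0,0],[0,0,0]],
  ],
)

```text
time_s: 14.05
eef_pos: [0.5574, -0.2255, 0.2431]
tool_rot: [0.546, 0.642, 0.296, -0.449]
contact_force: [0.1, 1.0, -1.2]
gripper_width: 0.264
```

```bash
python3 - <<'E'
from h import *
tip();goto_tip(-75,1)
E
```

```text
t 14.05 tip in mouth mm [  0.2   0.2 -71.3] F axial -1.0 lat -0.63 1.05 axis err deg 0.04
1 x [3.71, -0.17, 0.11] [0.085, -0.033, -0.028] total [ 3.7 -0.2  0.1] [ 0.09 -0.03 -0.03]
```

Call:
servo_tool(
  moves=[
    [1,[3,0,0],[0,0,0]],
    [1,[0,0,0],[0,0,0]],
  ],
)

```text
time_s: 14.25
eef_pos: [0.5588, -0.2259, 0.2403]
tool_rot: [0.546, 0.642, 0.296, -0.449]
contact_force: [-0.7, -0.5, -0.9]
gripper_width: 0.265
```

Call:
servo_tool(
  moves=[
    [1,[3,0,0],[0,0,0]],
    [1,[0,0,0],[0,0,0]],
  ],
)

```text
time_s: 14.45
eef_pos: [0.5602, -0.2263, 0.2375]
tool_rot: [0.546, 0.642, 0.296, -0.449]
contact_force: [-0.1, 0.7, -0.1]
gripper_width: 0.268
```

```bash
python3 - <<'E'
from h import *
tip()
E
```

```text
t 14.45 tip in mouth mm [  0.5   0.1 -77.6] F axial -0.01 lat -0.31 0.7 axis err deg 0.05
```

Call:
servo_tool(
  moves=[
    [1,[2,0,0],[0,0,0]],
    [1,[0,0,0],[0,0,0]],
  ],
)

```text
time_s: 14.65
eef_pos: [0.5611, -0.2266, 0.2356]
tool_rot: [0.546, 0.642, 0.296, -0.449]
contact_force: [-0.3, -0.1, -1.3]
gripper_width: 0.262
```

```bash
python3 - <<'E'
from h import *
tip()
E
```

```text
t 14.65 tip in mouth mm [  0.5   0.1 -79.8] F axial -1.09 lat -0.82 -0.2 axis err deg 0.06
```

Call:
servo_tool(
  moves=[
    [1,[2,0,0],[0,0,0]],
    [1,[0,0,0],[0,0,0]],
  ],
)

```text
time_s: 14.85
eef_pos: [0.562, -0.2268, 0.2336]
tool_rot: [0.546, 0.642, 0.296, -0.449]
contact_force: [0.3, 0.2, -1.2]
gripper_width: 0.265
```

```bash
python3 - <<'E'
from h import *
tip()
E
```

```text
t 14.85 tip in mouth mm [  0.5   0.1 -81.9] F axial -1.16 lat -0.35 0.3 axis err deg 0.06
```

Call:
servo_tool(
  moves=[
    [1,[2,0,0],[0,0,0]],
    [1,[0,0,0],[0,0,0]],
  ],
)

```text
time_s: 15.05
eef_pos: [0.5631, -0.2271, 0.2321]
tool_rot: [0.546, 0.642, 0.295, -0.449]
contact_force: [-0.9, 0.1, 1.2]
gripper_width: 0.264
```

```bash
python3 - <<'E'
from h import *
tip()
E
```

```text
t 15.05 tip in mouth mm [  1.    0.1 -83.8] F axial 1.49 lat -0.28 -0.09 axis err deg 0.09
```

Call:
servo_tool(
  moves=[
    [1,[1.5,0,0],[0,0,0]],
    [1,[0,0,0],[0,0,0]],
  ],
)

```text
time_s: 15.25
eef_pos: [0.5638, -0.2272, 0.231]
tool_rot: [0.546, 0.642, 0.295, -0.449]
contact_force: [-1.8, 0.5, 1.1]
gripper_width: 0.267
```

```bash
python3 - <<'E'
from h import *
tip()
E
```

```text
t 15.25 tip in mouth mm [  1.1   0.1 -85. ] F axial 1.81 lat -1.17 0.08 axis err deg 0.09
```

Contact is at about −83.5 mm. I push on to roughly 5.5 mm of give.

Call:
servo_tool(
  moves=[
    [1,[2,0,0],[0,0,0]],
    [1,[0,0,0],[0,0,0]],
  ],
)

```text
time_s: 15.45
eef_pos: [0.5646, -0.2274, 0.2293]
tool_rot: [0.546, 0.642, 0.295, -0.449]
contact_force: [-2.2, 0.3, 1.9]
gripper_width: 0.268
```

```bash
python3 - <<'E'
from h import *
tip()
E
```

```text
t 15.45 tip in mouth mm [  1.1   0.  -86.9] F axial 2.65 lat -1.21 -0.24 axis err deg 0.09
```

Call:
servo_tool(
  moves=[
    [1,[1.5,0,0],[0,0,0]],
    [1,[0,0,0],[0,0,0]],
  ],
)

```text
time_s: 15.65
eef_pos: [0.5652, -0.2276, 0.2281]
tool_rot: [0.547, 0.642, 0.295, -0.449]
contact_force: [-2.2, 0.0, 2.4]
gripper_width: 0.265
```

```bash
python3 - <<'E'
from h import *
tip()
E
```

```text
t 15.65 tip in mouth mm [  1.2   0.1 -88.3] F axial 3.1 lat -0.89 -0.57 axis err deg 0.1
```

Call:
servo_tool(
  moves=[
    [1,[1.5,0,0],[0,0,0]],
    [1,[0,0,0],[0,0,0]],
  ],
)

```text
time_s: 15.85
eef_pos: [0.5659, -0.2277, 0.2268]
tool_rot: [0.547, 0.642, 0.295, -0.449]
contact_force: [-2.8, 1.0, 2.7]
gripper_width: 0.264
```

```bash
python3 - <<'E'
from h import *
tip()
E
```

```text
t 15.85 tip in mouth mm [  1.2   0.  -89.8] F axial 3.76 lat -1.5 0.3 axis err deg 0.1
```

Call:
servo_tool(
  moves=[
    [1,[0.3,0,0],[0,0,0]],
    [1,[0,0,0],[0,0,0]],
  ],
)

```text
time_s: 16.05
eef_pos: [0.566, -0.2278, 0.2266]
tool_rot: [0.547, 0.642, 0.295, -0.449]
contact_force: [-3.4, 0.5, 2.6]
gripper_width: 0.267
```

```bash
python3 - <<'E'
from h import *
tip()
E
```

```text
t 16.05 tip in mouth mm [  1.3   0.  -90. ] F axial 3.83 lat -1.91 -0.38 axis err deg 0.1
```

Force over baseline is about 4.5 N, which gives roughly 5.5–6 mm of travel. Drawing up to half the head.

Call:
servo_tool(
  moves=[
    [1,[-6,0,0],[0,0,0]],
    [1,[-6,0,0],[0,0,0]],
    [1,[-6,0,0],[0,0,0]],
    [1,[-6,0,0],[0,0,0]],
    [1,[-6,0,0],[0,0,0]],
    [1,[-6,0,0],[0,0,0]],
    [1,[-6,0,0],[0,0,0]],
    [1,[-6,0,0],[0,0,0]],
    [1,[-6,0,0],[0,0,0]],
    [1,[0,0,0],[0,0,0]],
    [1,[0,0,0],[0,0,0]],
  ],
)

```text
time_s: 17.15
eef_pos: [0.5414, -0.2215, 0.2795]
tool_rot: [0.547, 0.642, 0.295, -0.449]
contact_force: [-0.2, 0.1, -0.4]
gripper_width: 0.267
```

```bash
python3 - <<'E'
from h import *
tip();goto_tip(-30)
d=snap('scene','s5')
cv2.imwrite('pics/s5c.png',cv2.resize(d['color'][150:270,160:293],(665,600),interpolation=cv2.INTER_CUBIC))
E
```

```text
t 17.15 tip in mouth mm [  1.7  -0.2 -31.3] F axial -0.29 lat -0.42 0.04 axis err deg 0.2
1 x [-1.32, -1.14, -0.1] [0.093, 0.04, -0.2] total [-1.3 -1.1 -0.1] [ 0.09  0.04 -0.2 ]
```

View pics/s5c.png

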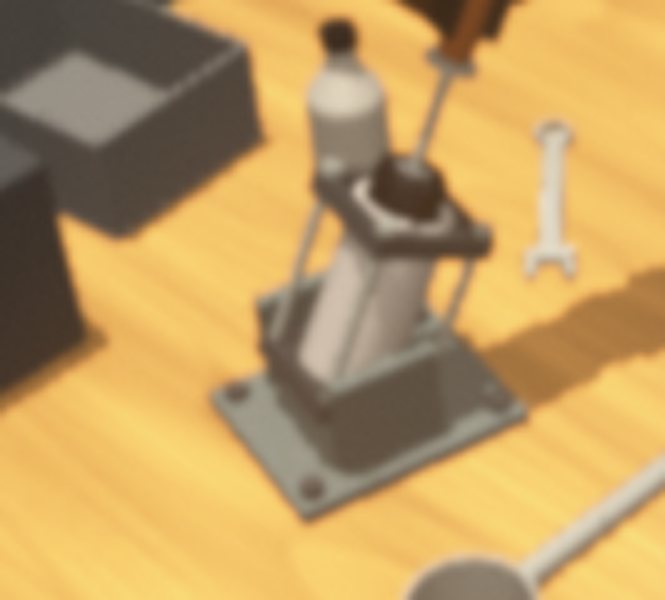

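The crop shows about half of the black head above the mouth at (405,190), lined up with the bore. Pushing down again.

Call:
servo_tool(
  moves=[
    [1,[5,-1,0],[0,0,-0.2]],
    [1,[5,0,0],[0,0,0]],
    [1,[5,0,0],[0,0,0]],
    [1,[5,0,0],[0,0,0]],
    [1,[5,0,0],[0,0,0]],
    [1,[5,0,0],[0,0,0]],
    [1,[5,0,0],[0,0,0]],
    [1,[5,0,0],[0,0,0]],
    [1,[4,0,0],[0,0,0]],
    [1,[0,0,0],[0,0,0]],
    [1,[0,0,0],[0,0,0]],
  ],
)

```text
time_s: 18.3
eef_pos: [0.5604, -0.2261, 0.2333]
tool_rot: [0.545, 0.642, 0.298, -0.45]
contact_force: [-0.6, -0.4, -0.6]
gripper_width: 0.269
```

```bash
python3 - <<'E'
from h import *
tip();goto_tip(-90)
E
```

```text
t 18.3 tip in mouth mm [ -2.    0.4 -81.4] F axial -0.33 lat -0.66 -0.57 axis err deg 0.25
1 x [8.54, 1.38, 0.26] [0.088, -0.057, 0.24] total [8.5 1.4 0.3] [ 0.09 -0.06  0.24]
```

Call:
servo_tool(
  moves=[
    [1,[2,1.2,0],[0,0,0.2]],
    [1,[1.5,0,0],[0,0,0]],
    [1,[1.5,0,0],[0,0,0]],
    [1,[1.5,0,0],[0,0,0]],
    [1,[0,0,0],[0,0,0]],
  ],
)

```text
time_s: 18.8
eef_pos: [0.5637, -0.227, 0.2285]
tool_rot: [0.546, 0.642, 0.296, -0.45]
contact_force: [-2.6, 0.8, 2.2]
gripper_width: 0.271
```

```bash
python3 - <<'E'
from h import *
tip();goto_tip(-90)
E
```

```text
t 18.8 tip in mouth mm [ -0.6   0.3 -87.2] F axial 3.19 lat -1.5 0.14 axis err deg 0.07
1 x [2.77, 0.37, 0.28] [0.094, -0.007, 0.066] total [2.8 0.4 0.3] [ 0.09 -0.01  0.07]
```

Call:
servo_tool(
  moves=[
    [1,[1.5,0.3,0],[0,0,0]],
    [1,[1.2,0,0],[0,0,0]],
    [1,[0,0,0],[0,0,0]],
    [1,[0,0,0],[0,0,0]],
  ],
)

```text
time_s: 19.2
eef_pos: [0.5649, -0.2273, 0.2264]
tool_rot: [0.546, 0.642, 0.296, -0.45]
contact_force: [-3.2, 0.5, 2.4]
gripper_width: 0.265
```

```bash
python3 - <<'E'
from h import *
tip()
E
```

```text
t 19.2 tip in mouth mm [ -0.4   0.2 -89.7] F axial 3.6 lat -1.83 -0.33 axis err deg 0.09
```

Call:
servo_tool(
  moves=[
    [1,[0.8,0,0],[0,0,0]],
    [1,[0,0,0],[0,0,0]],
    [1,[0,0,0],[0,0,0]],
  ],
)

```text
time_s: 19.5
eef_pos: [0.5652, -0.2274, 0.2258]
tool_rot: [0.546, 0.642, 0.296, -0.45]
contact_force: [-3.4, 0.6, 2.6]
gripper_width: 0.268
```

```bash
python3 - <<'E'
from h import *
tip()
E
```

```text
t 19.5 tip in mouth mm [ -0.4   0.3 -90.4] F axial 3.82 lat -1.94 -0.29 axis err deg 0.09
```

Call:
servo_tool(
  moves=[
    [1,[-7,0,0],[0,0,0]],
    [1,[-7,0,0],[0,0,0]],
    [1,[-7,0,0],[0,0,0]],
    [1,[-7,0,0],[0,0,0]],
    [1,[-7,0,0],[0,0,0]],
    [1,[-7,0,0],[0,0,0]],
    [1,[-7,0,0],[0,0,0]],
    [1,[-7,0,0],[0,0,0]],
    [1,[-7,0,0],[0,0,0]],
    [1,[-7,0,0],[0,0,0]],
    [1,[-7,0,0],[0,0,0]],
    [1,[0,0,0],[0,0,0]],
  ],
)

```text
time_s: 20.7
eef_pos: [0.5314, -0.2186, 0.3024]
tool_rot: [0.547, 0.642, 0.295, -0.449]
contact_force: [-0.0, 0.2, -1.4]
gripper_width: 0.266
```

```bash
python3 - <<'E'
from h import *
tip();goto_tip(50)
E
```

```text
t 20.7 tip in mouth mm [ 2.4  0.  -6.2] F axial -1.17 lat -0.68 0.22 axis err deg 0.23
1 x [-56.2, -1.5, 0.16] [0.116, 0.036, -0.225] total [-56.2  -1.5   0.2] [ 0.12  0.04 -0.22]
```

Call:
servo_tool(
  moves=[
    [1,[-8,0,0],[0,0,0]],
    [1,[-9,0,0],[0,0,0]],
    [1,[-10,0,0],[0,0,0]],
    [1,[-10,0,0],[0,0,0]],
    [1,[-10,0,0],[0,0,0]],
    [1,[-10,0,0],[0,0,0]],
    [1,[0,0,0],[0,0,0]],
  ],
)

```text
time_s: 21.4
eef_pos: [0.5051, -0.2115, 0.3587]
tool_rot: [0.548, 0.642, 0.294, -0.448]
contact_force: [-0.4, -0.1, -1.6]
gripper_width: 0.266
```

```bash
python3 - <<'E'
from h import *
tip();plan([.50,-.20,.41],down(-14.8),10)
E
```

```text
t 21.4 tip in mouth mm [ 2.5  0.2 56.3] F axial -1.33 lat -1.0 -0.2 axis err deg 0.27
10 x [-5.21, 0.51, -0.97] [0.013, 0.008, -2.605] total [-49.6  15.5  -9.7] [  0.13   0.08 -26.05]
```

Call:
servo_tool(
  moves=[
    [1,[-5.2,0.5,-1],[0,0,-2.6]],
    [1,[-5.2,0.5,-1],[0,0,-2.6]],
    [1,[-5.2,0.5,-1],[0,0,-2.6]],
    [1,[-5.2,0.5,-1],[0,0,-2.6]],
    [1,[-5.2,0.5,-1],[0,0,-2.6]],
    [1,[-5.2,0.5,-1],[0,0,-2.6]],
    [1,[-5.2,0.5,-1],[0,0,-2.6]],
    [1,[-5.2,0.5,-1],[0,0,-2.6]],
    [1,[-5.2,0.5,-1],[0,0,-2.6]],
    [1,[-5.2,0.5,-1],[0,0,-2.6]],
    [1,[0,0,0],[0,0,0]],
  ],
)

```text
time_s: 22.5
eef_pos: [0.499, -0.1997, 0.4099]
tool_rot: [-0.426, -0.556, -0.437, 0.565]
contact_force: [-0.1, -0.2, -1.3]
gripper_width: 0.271
```

```bash
python3 - <<'E'
from h import *
p,r,s=tool();print(p);plan([.485,.297,.40],R.from_matrix(np.load('grasp.npz')['m']),20)
E
```

```text
[ 0.4990322  -0.19971484  0.40988115]
20 x [0.5, 1.54, -25.36] [-2.094, -0.015, 0.066] total [  12.1 -140.3 -476.6] [-41.89  -0.3    1.32]
```

Call:
servo_tool(
  moves=[
    [1,[0.5,1.5,-25],[-2.1,0,0.07]],
    [1,[0.5,1.5,-25],[-2.1,0,0.07]],
    [1,[0.5,1.5,-25],[-2.1,0,0.07]],
    [1,[0.5,1.5,-25],[-2.1,0,0.07]],
    [1,[0.5,1.5,-25],[-2.1,0,0.07]],
    [1,[0.5,1.5,-25],[-2.1,0,0.07]],
    [1,[0.5,1.5,-25],[-2.1,0,0.07]],
    [1,[0.5,1.5,-25],[-2.1,0,0.07]],
    [1,[0.5,1.5,-25],[-2.1,0,0.07]],
    [1,[0.5,1.5,-25],[-2.1,0,0.07]],
    [1,[0.5,1.5,-25],[-2.1,0,0.07]],
    [1,[0.5,1.5,-25],[-2.1,0,0.07]],
    [1,[0.5,1.5,-25],[-2.1,0,0.07]],
    [1,[0.5,1.5,-25],[-2.1,0,0.07]],
    [1,[0.5,1.5,-25],[-2.1,0,0.07]],
    [1,[0.5,1.5,-25],[-2.1,0,0.07]],
    [1,[0.5,1.5,-25],[-2.1,0,0.07]],
    [1,[0.5,1.5,-25],[-2.1,0,0.07]],
    [1,[0.5,1.5,-25],[-2.1,0,0.07]],
    [1,[0,0,0],[0,0,0]],
  ],
)

```text
time_s: 24.5
eef_pos: [0.4577, 0.315, 0.3979]
tool_rot: [0.615, 0.359, 0.611, -0.347]
contact_force: [-0.3, 0.1, -1.4]
gripper_width: 0.269
```

```bash
python3 - <<'E'
from h import *
p,r,s=tool();print(p);plan([.4859,.2980,.236],R.from_matrix(np.load('grasp.npz')['m']),10)
E
```

```text
[0.45771892 0.31495522 0.39789751]
10 x [16.2, 1.48, 2.87] [0.301, -0.025, -0.071] total [162.   13.2  29.3] [ 3.01 -0.25 -0.71]
```

Call:
servo_tool(
  moves=[
    [1,[12,1.5,3],[0.3,0,-0.1]],
    [1,[15,1.5,3],[0.3,0,-0.1]],
    [1,[15,1.5,3],[0.3,0,-0.1]],
    [1,[15,1.5,3],[0.3,0,-0.1]],
    [1,[15,1.5,3],[0.3,0,-0.1]],
    [1,[15,1.5,3],[0.3,0,-0.1]],
    [1,[15,1.5,3],[0.3,0,-0.1]],
    [1,[15,1.5,3],[0.3,0,-0.1]],
    [1,[15,1.5,3],[0.3,0,0]],
    [1,[12,0,2],[0.3,0,0]],
    [1,[0,0,0],[0,0,0]],
  ],
)

```text
time_s: 25.6
eef_pos: [0.4864, 0.2909, 0.2375]
tool_rot: [0.601, 0.37, 0.603, -0.373]
contact_force: [-1.1, 0.4, -1.0]
gripper_width: 0.264
```

```bash
python3 - <<'E'
from h import *
p,r,s=tool();print(p);plan([.4859,.2979,.237],R.from_matrix(np.load('grasp.npz')['m']),1)
E
```

```text
[0.48636064 0.29094812 0.23752871]
1 x [0.52, 2.7, -6.42] [-0.486, -0.069, 0.467] total [ 0.5  2.7 -6.4] [-0.49 -0.07  0.47]
```

Call:
servo_tool(
  moves=[
    [1,[0.5,2.7,-6.4],[-0.5,0,0.5]],
    [1,[0,0,0],[0,0,0]],
    [1,[0,0,0],[0,0,0]],
  ],
)

```text
time_s: 25.9
eef_pos: [0.486, 0.2999, 0.2382]
tool_rot: [0.605, 0.371, 0.603, -0.366]
contact_force: [-0.4, 0.2, -0.8]
gripper_width: 0.265
```

```bash
python3 - <<'E'
from h import *
p,r,s=tool();print(p,s['contact_force']);g=np.load('grasp.npz');plan(g['p']-[.04,.0013,-.0135],R.from_matrix(g['m']),4)
# brush stem/flange check by scene cloud
d=snap('scene','s6');cv2.imwrite('pics/s6c.png',cv2.resize(d['color'][190:330,330:470],None,fx=4,fy=4,interpolation=cv2.INTER_CUBIC))
E
```

```text
[0.48600837 0.29987136 0.23817433] [-0.38500307  0.23634332 -0.84778664]
4 x [0.36, 11.57, 6.03] [0.03, -0.03, -0.055] total [ 1.5 46.3 24.2] [ 0.12 -0.12 -0.22]
```

View pics/s6c.png

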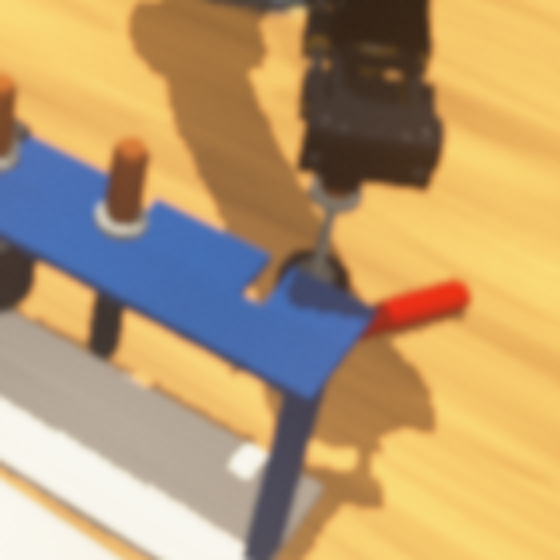

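The crop shows the brush upright in front of its slot, with the flange (333,190) above the plate. Sliding in.

Call:
servo_tool(
  moves=[
    [1,[0.3,7,4.5],[0,0,0]],
    [1,[0.3,7.3,3.7],[0,0,0]],
    [1,[0,7.3,3.7],[0,0,0]],
    [1,[0,7.3,3.7],[0,0,0]],
    [1,[0,7.3,3.7],[0,0,0]],
    [1,[0,0,0],[0,0,0]],
  ],
)

```text
time_s: 26.55
eef_pos: [0.5324, 0.2993, 0.2393]
tool_rot: [0.605, 0.373, 0.601, -0.365]
contact_force: [-0.2, -1.0, -0.8]
gripper_width: 0.264
```

```bash
python3 - <<'E'
from h import *
p,r,s=tool();print(p,s['contact_force']);g=np.load('grasp.npz');plan(g['p']+[0,0,.011],R.from_matrix(g['m']),6)
E
```

```text
[0.53244715 0.29931526 0.23931761] [-0.1613049  -0.96695693 -0.83145031]
6 x [0.85, 6.9, 3.25] [0.003, -0.018, -0.073] total [ 5.2 41.4 19.5] [ 0.02 -0.11 -0.44]
```

Call:
servo_tool(
  moves=[
    [1,[0.8,6.8,3.2],[0,0,-0.1]],
    [1,[0.8,6.8,3.2],[0,0,-0.1]],
    [1,[0.8,6.8,3.2],[0,0,-0.1]],
    [1,[0.8,6.8,3.2],[0,0,-0.1]],
    [1,[0.8,6.8,3.2],[0,0,0]],
    [1,[0,0,0],[0,0,0]],
  ],
)

```text
time_s: 27.15
eef_pos: [0.5734, 0.3006, 0.2345]
tool_rot: [0.603, 0.37, 0.603, -0.368]
contact_force: [-0.3, -0.6, -1.0]
gripper_width: 0.267
```

```bash
python3 - <<'E'
from h import *
p,r,s=tool();print(p,s['contact_force']);g=np.load('grasp.npz');plan(g['p']+[0,0,.004],R.from_matrix(g['m']),1)
E
```

```text
[0.57343334 0.30060682 0.23454471] [-0.33568191 -0.58206775 -1.00536336]
1 x [7.02, 4.33, 1.98] [0.016, -0.118, 0.054] total [7.  4.3 2. ] [ 0.02 -0.12  0.05]
```

Call:
servo_tool(
  moves=[
    [1,[1,4.2,2],[0,0,0]],
    [1,[0,0,0],[0,0,0]],
    [1,[3,0,0],[0,0,0]],
    [1,[3,0,0],[0,0,0]],
    [1,[0,0,0],[0,0,0]],
  ],
)

```text
time_s: 27.65
eef_pos: [0.5776, 0.301, 0.2269]
tool_rot: [0.603, 0.37, 0.603, -0.368]
contact_force: [-0.9, 0.1, -0.5]
gripper_width: 0.264
```

```bash
python3 - <<'E'
from h import *
p,r,s=tool();print(p,s['contact_force']);g=np.load('grasp.npz');plan(g['p'],R.from_matrix(g['m']),1)
E
```

```text
[0.57759757 0.30102895 0.22688897] [-0.94155237  0.12041941 -0.49682849]
1 x [3.36, 0.45, 0.46] [0.074, -0.127, 0.11] total [3.4 0.4 0.5] [ 0.07 -0.13  0.11]
```

Call:
servo_tool(
  moves=[
    [1,[1.5,0.4,0.4],[0,0,0]],
    [1,[1.5,0,0],[0,0,0]],
    [1,[0,0,0],[0,0,0]],
  ],
)

```text
time_s: 27.95
eef_pos: [0.5778, 0.3009, 0.2237]
tool_rot: [0.603, 0.369, 0.604, -0.368]
contact_force: [-0.9, 0.5, -0.1]
gripper_width: 0.269
```

```bash
python3 - <<'E'
from h import *
p,r,s=tool();print(p,s['contact_force']);g=np.load('grasp.npz');plan(g['p'],R.from_matrix(g['m']),1)
E
```

```text
[0.57780615 0.30091191 0.22370253] [-0.89431691  0.46184343 -0.11319939]
1 x [0.17, 0.32, 0.25] [0.099, -0.119, 0.113] total [0.2 0.3 0.3] [ 0.1  -0.12  0.11]
```

Call:
servo_tool(
  moves=[
    [0.7,[0,0,0],[0,0,0]],
    [0.6,[0,0,0],[0,0,0]],
    [0.4,[0,0,0],[0,0,0]],
    [0.35,[0,0,0],[0,0,0]],
    [0.35,[0,0,0],[0,0,0]],
    [0.35,[-8,0,0],[0,0,0]],
    [0.35,[-12,0,0],[0,0,0]],
    [0.35,[-15,0,0],[0,0,0]],
    [0.35,[-20,0,0],[0,0,0]],
    [0.35,[-25,0,0],[0,0,0]],
    [0.35,[-25,0,0],[0,0,0]],
    [0.35,[-20,0,0],[0,0,0]],
    [0.35,[0,0,0],[0,0,0]],
    [0.35,[0,0,0],[0,0,0]],
    [0.35,[0,0,0],[0,0,0]],
  ],
  grip_force=10,
)

```text
time_s: 29.45
eef_pos: [0.5776, 0.3022, 0.3641]
tool_rot: [0.605, 0.372, 0.602, -0.364]
contact_force: [-0.1, 0.1, -0.4]
gripper_width: 0.65
```

```bash
python3 - <<'E'
from h import *
p,r,s=tool();print(p,s['contact_force'],s['gripper_width'])
c=snap('scene','s9');w=cloud(c)
h=(w[...,2]>.20)&(w[...,2]<.262)&(w[...,0]>.5)&(w[...,0]<.65)&(w[...,1]>.05)&(w[...,1]<.4)
n,l,st,ce=cv2.connectedComponentsWithStats(h.astype(np.uint8))
for i in range(1,n):
    if st[i,4]>8: Q=w[l==i];print(ce[i].round(1),st[i,4],Q.mean(0).round(4),'top',Q[Q[:,2]>Q[:,2].max()-.006].mean(0).round(4))
cv2.imwrite('pics/s9.png',cv2.resize(c['color'][130:340,160:440],(800,600)))
E
```

```text
[0.57761996 0.30222491 0.36408619] [-0.11413116  0.12137272 -0.3959642 ] 0.6501997650815127
[328.7 217.9] 172 [0.5902 0.1022 0.2351] top [0.5864 0.0988 0.2579]
[361.2 234.3] 190 [0.5877 0.2023 0.2348] top [0.5831 0.2004 0.2574]
[397.1 251.8] 205 [0.584  0.3026 0.2356] top [0.5787 0.3006 0.2574]
```

View pics/s9.png

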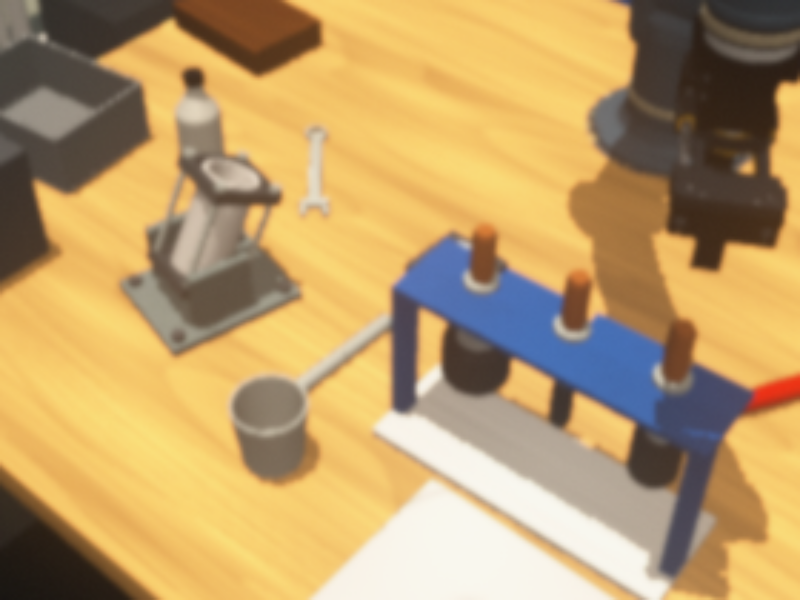

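The brush hangs upright in its slot, with the handle top within 2–3 mm of the start. The gripper is clear and nothing else has moved.

```bash
python3 -c "from bench import env; print(env.sign_off())"
```

```text
the job is handed in; nothing more can be done
None
```

I scrubbed the barrel with the medium brush, hung it back in its own slot, and handed the job in at about 29.5 s of the 67 s allowed.

- **First push:** I felt the piston at about 83.5 mm below the mouth; the depth images had put it at 80–84 mm. It gave by about 5.5 mm going by force and 6.3 mm going by position.
- **Draw-up:** I drew the tip up to about 31 mm below the mouth, and the picture showed half the head above it.
- **Second push:** The piston gave by about 5–7 mm. The force reading was the lower of the two and position the higher, and both lie between the 3 mm needed and the 12 mm limit.
- **Final checks:** The last picture shows the brush hanging upright, its handle top within about 2–3 mm of where it started. The other two brushes were unmoved to within 1 mm, the bench items in view looked undisturbed, and the open gripper was well clear.

**Not checked or disagreeing:**
- I did not measure the piston's spring-back; the axial force had dropped back to baseline once the brush was drawn up.
- The top camera's x positions differed from the scene and wrist cameras by about 6 mm, so I used the scene and wrist readings.

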